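Sort leftover turning stock at the joiner's bench

TASK

Sort the leftover wood: put the two turned handles and the square blank that lie on the bench each into the tray that already holds one of its kind, and move the thin rod from its drilled block into the upright steel tube, standing all the way down. Set everything down rather than dropping it, keep the pieces already in the trays there, and leave the other things on the bench where they are.

Things in the scene. Friction and masses are not known exactly. Their poses are not given: they have to be found in the camera images.
- handle_a: Loose turned round wooden file handle, lying: 130 mm long, 32 mm largest diameter, 24 mm at its waist, with a 22 mm steel ferrule at one end. Origin on its axis at mid-length (in the waist, the place to grip), 16 mm above what it lies on; x runs along the handle away from the ferrule. It can roll about x. 70 g.
- handle_b: A second handle, same as handle_a.
- blank: Loose square wooden blank, lying: 120 mm long (x), 30 by 30 mm section. Origin at the centre of its underside. 75 g.
- handle_tray: Low open plywood tray fixed to the bench that already holds one turned handle: outside 186 mm (x) by 206 mm (y), 35 mm high, walls and floor 6 mm. Origin at the centre of its underside. The handle in it lies along x near its -y wall (y about -0.065); the rest is free.
- blank_tray: An equal tray, fixed, that already holds one square blank, lying likewise near its -y wall.
- handle_sample: The turned handle already in handle_tray, same as handle_a; stays in that tray.
- blank_sample: The square blank already in blank_tray, same as blank; stays in that tray.
- rod: Loose thin round wooden rod, 12 mm diameter, 170 mm long, standing upright in the drilled block with some slack. Origin at the centre of its lower end; z runs up along it. 20 g.
- drilled_block: Dark wood block fixed to the bench, 60 (x) by 90 (y) by 50 mm high, with one 13 mm hole 35 mm deep in the middle, where the rod stands. Origin at the centre of its underside.
- rod_tube: Upright steel tube on a round 90 mm foot plate 8 mm thick, fixed to the bench: 110 mm high, bore 20 mm, flaring to 30 mm at the mouth over the top 15 mm. Inner floor 8 mm above the bench. Origin at the centre of its underside; z up the bore.
- screwdriver: Bystander: red-handled screwdriver lying lengthwise beside the wood, about 200 mm long, 26 mm thick at the handle, which is its -x end. Origin at mid-length, underneath.
- weight: Bystander: brass cylinder 40 mm diameter, 50 mm high, standing. Origin at the centre of its underside.
- plane: Bystander: small steel hand plane, 160 by 50 mm, 85 mm high. Origin at the centre of its underside.
- mallet: Bystander: wooden mallet lying, 270 mm long, head 110 by 70 by 60 mm at its +x end. Origin at the centre of the underside of the head.
- jar: Bystander: amber glass jar with a lid, 70 mm diameter, 90 mm high. Origin at the centre of its underside.
- stone: Bystander: grey sharpening stone, 150 by 50 by 25 mm. Origin at the centre of its underside.
Mind the look-alikes: they are no part of the job. Leave any blue or white look-alike of the blank alone.

How it is judged:
By the outcome, as a careful person would: the job done as asked, in the order asked, and still so for the second after the job is handed in, with the robot touching nothing.
It also fails if it takes over 72 s, if anything falls off the work surface, if the arm or the gripper's body presses on something with over 40 N, if the wrist force passes 120 N, or if a joint passes its speed limit or range.

ROBOT

A 6-joint arm with a two-finger parallel gripper is mounted at the origin on the work surface. World frame = base frame: x ahead of the robot, y to its left, z up, the work surface at z = 0. Lengths are in m, angles in degrees, forces in N, time in s.
With the tool pointing down it reaches from about 0.375 to 0.9 m from the base axis. Payload 3.1 kg.
Tool frame: the origin (TCP) lies midway between the tips of the shut fingers; the grasp point (between the pads) lies 19 mm behind it (hold_point_z is the distance from the TCP to the grasp point, in m); z points along the fingers, y is the line along which they close (so a half turn about z gives the same grasp; the last joint's range is limited). The gripper opens to 85 mm and grips with 20 to 120 N. Pads are 22 mm wide; open, the fingers measure 114 mm over their backs; the gripper's body (76 mm by 85 mm) begins 54 mm behind the grasp point. The pads swing forward as they close: fully open they stand 13 mm farther back than shut.
Start: joints at [55.147, 30.224, 82.088, -0, 67.689, -10.227], TCP at [0.26, 0.568, 0.231] pointing down, gripper open.
Joint ranges: [-176.69, 176.69], [-43.24, 126.21], [12.49, 139.97], [-82, 262], [0, 151.66], [-163.58, 163.58]. Speed limits (degrees/s): [159.86, 159.86, 180, 180, 180, 180].

INTERFACE

Orientations are given as a 3x3 rotation matrix whose columns are the frame's x, y, z axes.
In Python, from workcell import state, get_image, camera_model, hand_in, look_for, outline_of, hold_point_z gives the robot as it stands. The module is installed in compiled form; this text tells all that it offers.
- The arm moves only by the tool play_rows, never from a script. Its argument "plan" is a list of rows, each a list of 3 entries, a list of its own where there are three numbers: the turn, a rotation vector about the world's x, y, z in rad, then the shift along the world's x, y, z in m, then the finger opening in m, from 0 to 0.0854. A call has exactly 5 rows; each row is the pose to reach, as a shift and turn from the pose commanded when the call began; what a row does not reach only later rows make up. A row lasts 1/12 s, in which the tool goes at most 41.7 mm and 7.16 degrees, less where a joint would pass 70% of its speed; a pose out of reach is approached as far as the arm can. A call with a gripper value outside its range is refused whole. The fingers move at their own pace and stop on an object; "grip_force" is the grip in N (left out, the last holds). Time passes only in rows, so rows that repeat a pose let the fingers close, or fill a call up. It gives the time, the measured TCP pose, the force, the opening and the grip force at its end, in the units of the state.
- state(): the state, without advancing time (a new reading comes with each control period).
- get_image(name): name is "side" or "top"; returns the picture (420x560x3 uint8, blue, green, red); there is no depth.
- camera_model(name): a dict with "fx", "fy", "cx", "cy" (pixels), "k1" (the pictures are not rectified: a ray, as slopes to the right and down, at radius r is drawn at 1 + k1 r^2 times it, then the intrinsics apply), "pose" (4x4, takes a point from camera to world coordinates). Camera axes: x right, y up, looking along -z (the intrinsics and any distortion apply to the point x, -y, -z); pixel columns grow to the right and rows downward; lengths in m; the calibration is good to about 2 mm. A picture is of the moment at which its call begins. camera_model takes no time and is no camera call.
- hand_in(): hands the job in; it is judged then, once.
Trained networks look in the newest picture that a camera, given by its name, has taken for a name from the list of things; names that differ only in an ending like _2 or _b are one class to them, and where a whole thing is asked for, a point or a joint stands for the part that bears it (a point fixed in the world has none). Each returns a list of dicts, best first, with "conf" (0 to 1); they miss things now and then, are a little off and sometimes report something else, mostly with a low value. They report only what shows in the picture. A call takes as long as a camera call. They do not tell look-alikes from the thing itself.
- look_for(query, camera): "bbox" ([left, top, width, height] in pixels, round what is visible of it).
- outline_of(query, camera): "mask" (420x560 bool, what is visible of it) and "bbox" ([left, top, width, height] in pixels, round what is visible of it).
The state is a dict: "time_s": time; "joint_positions": joint angles; "dq": joint speeds; "tau": joint torques, N m; "tcp_pos": TCP position; "tool_rot": TCP orientation; "contact_force": force on the tool from outside, world axes, zero at the start; "moment": the same for the moment, N m; "width": opening from 0.0 (shut) to 1.0 (fully open); "finger_force": force on a finger pad.
Only numpy, scipy, OpenCV 4.12 (cv2) and the standard library are available. Lean on these libraries where they do the work, as an engineer would, in place of code of your own. Each camera call takes 0.05 s, during which the arm holds its last target. There are 200 camera calls.

## Working session

There is one attempt and no reset: what is moved stays moved. The work goes in short steps, Python scripts to look and compute and a tool call to move; the robot and the scene stay as the last step left them, time stands still between calls to the robot, and variables do not carry over. Pictures are saved under pics/ and viewed, at most 13 in all, crops included, and the job is handed in when it is done.

Besides the shell and the picture viewer there is one more tool, called after "Emit:" by a JSON object that holds its "name" and its "arguments". play_rows: Moves the arm, as the interface text tells. Its arguments: {"type":"object","properties":{"plan":{"type":"array"},"grip_force":{"type":"number"}},"required":["plan"]}

```bash
mkdir -p pics; ls; python3 - <<'E'
from workcell import *
import cv2
for n in("side","top"):
    cv2.imwrite(f"pics/{n}0.png",get_image(n)); m=camera_model(n); print(n,m)
print(state(),hold_point_z)
for q in["handle_a","blank","handle_tray","blank_tray","rod","drilled_block","rod_tube","screwdriver"]:
    for n in("top","side"):
        print(q,n,[(round(d["conf"],2),[int(v) for v in d["bbox"]]) for d in look_for(q,n)])
E
```

```text
pics
side {'fx': 442.6811470993374, 'fy': 442.6811470993374, 'cx': 283.07710693737226, 'cy': 204.2260269460226, 'k1': -0.13239163945526894, 'pose': array([[ 0.99990575,  0.00365009, -0.01323508,  0.46877596],
       [-0.01145821,  0.75291524, -0.65801774, -0.74706225],
       [ 0.00756307,  0.65810737,  0.7528861 ,  0.87541905],
       [ 0.        ,  0.        ,  0.        ,  1.        ]])}
top {'fx': 389.4079498964012, 'fy': 389.4079498964012, 'cx': 278.5827766673468, 'cy': 201.27038583341758, 'k1': -0.05318599885142121, 'pose': array([[ 0.02273866,  0.98269977, -0.18380457,  0.29569693],
       [-0.99967318,  0.02020109, -0.01566675, -0.02062645],
       [-0.01168266,  0.18410074,  0.98283795,  1.0565392 ],
       [ 0.        ,  0.        ,  0.        ,  1.        ]])}
{'time_s': 0.1, 'joint_positions': array([ 5.51474119e+01,  3.02709692e+01,  8.21478784e+01,  5.48831435e-04,
        6.76913995e+01, -1.02284938e+01]), 'dq': array([-0.0293311 , -0.0998809 , -0.30093015, -0.04523473, -0.01399372,
        0.10834958]), 'tau': array([ 1.25333436e-04, -4.43303704e+01, -1.78585964e+01, 
[... 894 characters left out ...]
48, 23]), (0.56, [181, 135, 47, 22])]
handle_tray top [(0.67, [372, 168, 78, 68])]
handle_tray side [(0.56, [243, 290, 102, 100])]
blank_tray top [(0.63, [101, 168, 85, 74])]
blank_tray side [(0.95, [249, 98, 60, 49]), (0.48, [255, 170, 44, 10])]
rod top [(0.68, [208, 115, 10, 24])]
rod side [(0.5, [341, 111, 12, 40])]
drilled_block top [(0.66, [201, 126, 33, 24])]
drilled_block side [(0.61, [331, 141, 27, 40])]
rod_tube top [(0.67, [320, 121, 33, 35]), (0.5, [264, 174, 22, 52])]
rod_tube side [(0.73, [343, 226, 39, 54]), (0.63, [257, 171, 45, 13])]
screwdriver top [(0.85, [199, 178, 8, 70]), (0.25, [200, 128, 35, 24])]
screwdriver side [(0.92, [238, 150, 60, 9]), (0.18, [342, 107, 51, 35])]
```

View pics/top0.png

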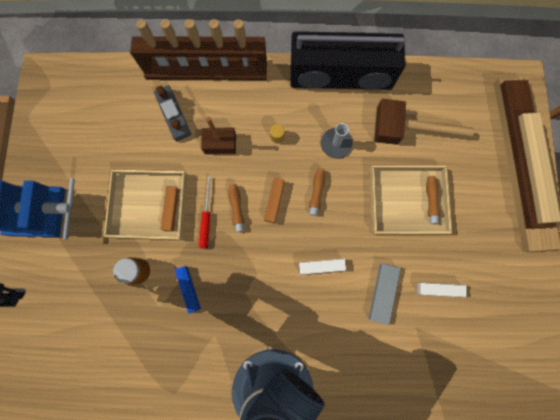

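View pics/side0.png

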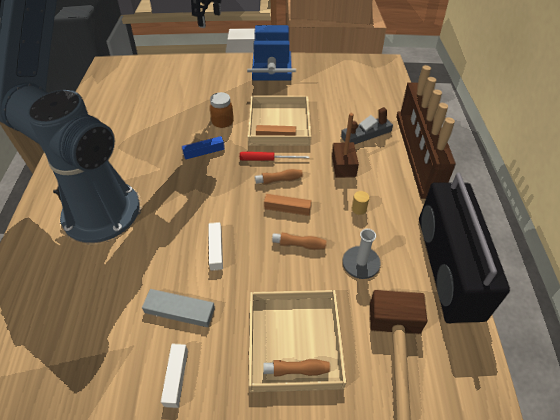

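```bash
cat > h.py <<'E'
from workcell import *
import cv2, numpy as np
def K(m): return np.array([[m["fx"],0,m["cx"]],[0,m["fy"],m["cy"]],[0,0,1]]),np.array([m["k1"],0,0,0])
def px2w(cam,px,z):
    m=camera_model(cam); k,d=K(m); P=m["pose"]
    # drawn at (1+k1 r^2): OpenCV forward model
    u=cv2.undistortPoints(np.float64(px).reshape(-1,1,2),k,d)[:,0]
    r=np.c_[u[:,0],-u[:,1],-np.ones(len(u))]@P[:3,:3].T
    c=P[:3,3]; return c+r*((z-c[2])/r[:,2])[:,None]
def w2px(cam,pts):
    m=camera_model(cam); k,d=K(m); P=m["pose"]
    q=(np.float64(pts).reshape(-1,3)-P[:3,3])@P[:3,:3]
    q=q*[1,-1,-1]
    return cv2.projectPoints(q,np.zeros(3),np.zeros(3),k,d)[0][:,0]
def rect(cam,mask,z):
    ys,xs=np.nonzero(mask); w=px2w(cam,np.c_[xs,ys],z)[:,:2]
    (c,s,a)=cv2.minAreaRect((w*1000).astype(np.float32))
    if s[0]<s[1]: s=s[::-1];a+=90
    return np.round(np.array(c)/1000,4),np.round(np.array(s)),round((a+90)%180-90,1)
E
python3 - <<'E'
from h import *
im={n:get_image(n) for n in("top","side")}
zs=dict(handle_a=.016,blank=.015,handle_tray=.0175,blank_tray=.0175,drilled_block=.025,rod_tube=.05,weight=.025,screwdriver=.01,rod=.1)
for n in im:
    for q,z in zs.items():
        for d in outline_of(q,n):
            if d["conf"]<.4: continue
            print(n,q,round(d["conf"],2),[int(v) for v in d["bbox"]],*rect(n,d["mask"],z))
def crop(n,x,y,w,h,s): return cv2.resize(im[n][y:y+h,x:x+w],None,fx=s,fy=s,interpolation=cv2.INTER_CUBIC)
a=crop("top",190,105,180,145,4); 
cv2.imwrite("pics/c1.png",a)
E
```

```text
top handle_a 0.94 [228, 185, 12, 43] [0.471  0.1142] [132.  31.] 9.1
top handle_a 0.7 [308, 168, 16, 48] [ 0.5189 -0.106 ] [136.  32.] -9.5
top blank 0.92 [299, 258, 47, 16] [ 0.3178 -0.1223] [123.  30.] -83.7
top blank 0.9 [265, 176, 20, 50] [0.494  0.0094] [126.  35.] -12.2
top blank 0.88 [173, 266, 25, 47] [0.2517 0.2306] [124.  38.] 21.1
top blank 0.67 [417, 284, 48, 11] [ 0.2629 -0.4378] [125.  30.] 87.1
top blank 0.53 [202, 126, 30, 25] [0.6613 0.1723] [96. 74.] -89.0
top handle_tray 0.65 [369, 166, 82, 69] [ 0.5038 -0.3618] [213. 192.] -88.7
top blank_tray 0.78 [104, 169, 83, 71] [0.4754 0.3603] [221. 194.] -89.9
top rod_tube 0.56 [320, 121, 34, 35] [ 0.6527 -0.1622] [100.  85.] -54.1
top weight 0.67 [271, 124, 11, 18] [0.681  0.0074] [50. 34.] 1.2
top weight 0.55 [199, 178, 5, 72] [0.4552 0.1918] [194.  26.] -1.7
top screwdriver 0.75 [197, 176, 9, 74] [0.4576 0.1946] [197.  26.] -1.9
top rod 0.52 [207, 114, 9, 24] [0.6656 0.1721] [62.  8.] 28.2
side handle_a 0.58 [256, 169, 45, 13] [0.4739 0.1074] [132.  47.] 13.3
side handle_a 0.56 [274, 229, 50, 22] [ 0.5198 -0.1118] [128.  39.] -11.0
side blank 0.75 [183, 137, 45, 21] [0.2515 0.2295] [125.  64.] 20.3
side blank 0.75 [164, 343, 23, 61] [ 0.2632 -0.4385] [130.  42.] 88.7
side blank 0.68 [264, 194, 47, 21] [0.4947 0.0038] [122.  51.] -11.2
side blank 0.58 [210, 223, 10, 47] [ 0.3205 -0.1259] [134.  31.] -84.6
side handle_tray 0.94 [246, 289, 99, 103] [ 0.5039 -0.361 ] [222. 190.] -89.1
side blank_tray 0.6 [250, 95, 57, 54] [0.4765 0.3556] [246. 191.] 89.9
side drilled_block 0.79 [332, 140, 29, 41] [0.6593 0.1655] [144.  75.] 89.9
side rod_tube 0.92 [342, 230, 39, 52] [ 0.6714 -0.1766] [137.  83.] 53.9
side weight 0.91 [354, 191, 13, 23] [0.6822 0.0014] [83. 40.] 76.4
side screwdriver 0.59 [238, 152, 68, 6] [0.4598 0.1937] [196.  34.] -0.3
side rod 0.55 [343, 115, 10, 38] [0.6627 0.1907] [171.  16.] 76.6
```

View pics/c1.png

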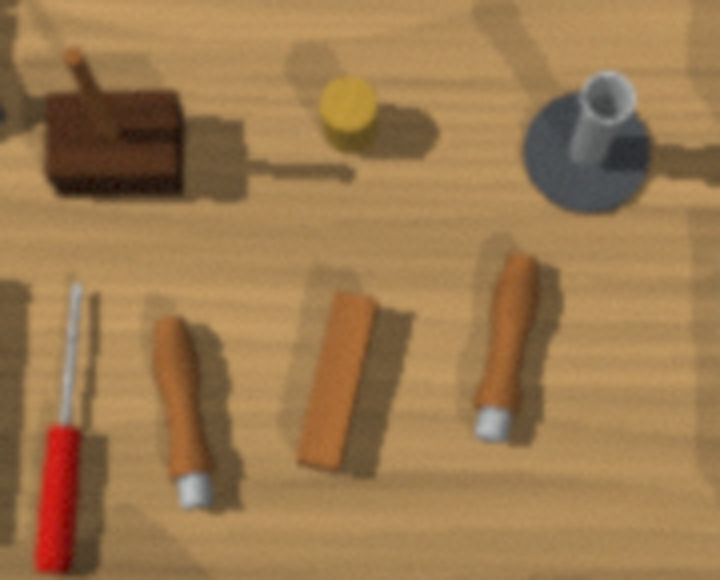

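The crop shows the left handle spanning (232,184)–(239,232), the orange blank centred near (274,200), the right handle (320,168)–(313,215), the tube mouth at (342,129), and the rod top at (208,119). Look-alikes are the white blocks (322,267) and (442,290), the blue block (188,290), and the samples in the trays (168,208) and (433,199). I choose the plain-wood blank and the two handles on the bare bench.

```bash
python3 - <<'E'
from h import *
T=lambda p,z:np.round(px2w("top",[p],z)[0][:2],4)
o=np.array([190,105])-.0; s=4
C=lambda x,y,z:T((o+(np.array([x,y])+.5)/s-.5),z)
print("hL",C(170,318,.016),C(197,508,.016)); print("hR",C(522,253,.016),C(491,442,.016))
print("blank",[C(*p,.03) for p in((338,292),(378,302),(342,471),(298,462))])
print("tube mouth",C(607,98,.11),"foot",C(587,152,.008))
print("rod top",C(74,56,.185),"base",C(112,130,.05),"block",[C(*p,.05) for p in((45,92),(180,92),(183,172),(55,175))])
for cam,bbs in dict(top=[(222,178,26,60),(258,172,34,60),(304,162,26,62),(156,180,26,56),(423,170,22,56)],side=[(250,164,60,26),(258,188,60,30),(266,226,66,28)]).items():
    im=get_image(cam); hsv=cv2.cvtColor(im,cv2.COLOR_BGR2HSV).astype(int)
    for x,y,w,h in bbs:
        m=np.zeros(im.shape[:2],bool); sub=hsv[y:y+h,x:x+w]; 
        m[y:y+h,x:x+w]=((sub[...,0]<14)&(sub[...,1]>120)&(sub[...,2]>70))
        n,l,st,_=cv2.connectedComponentsWithStats(m.astype(np.uint8)); m=l==1+st[1:,4].argmax()
        print(cam,(x,y),m.sum(),*rect(cam,m,.016))
E
```

```text
hL [0.5356 0.1247] [0.4052 0.1007]
hR [ 0.5865 -0.1166] [ 0.4541 -0.0961]
blank [array([0.5527, 0.0093]), array([ 0.5463, -0.018 ]), array([0.4305, 0.0036]), array([0.4359, 0.033 ])]
tube mouth [ 0.6643 -0.1623] foot [ 0.6634 -0.1631]
rod top [0.6559 0.166 ] base [0.6584 0.1657] block [array([0.6852, 0.2134]), array([0.6865, 0.1204]), array([0.6293, 0.1158]), array([0.6257, 0.2028])]
top (222, 178) 17 [0.4354 0.1048] [22. 12.] -80.6
top (258, 172) 11 [0.4754 0.0203] [16.  6.] -35.1
top (304, 162) 8 [ 0.48   -0.1042] [14.  7.] 37.0
top (156, 180) 18 [0.4648 0.2827] [25. 11.] -7.2
top (423, 170) 10 [ 0.4642 -0.4233] [22.  5.] 76.9
side (250, 164) 323 [0.4818 0.1112] [112.  38.] 12.6
side (258, 188) 638 [0.4932 0.0048] [120.  51.] -11.7
side (266, 226) 444 [ 0.5295 -0.1123] [109.  36.] -10.1
```

Emit:
{"name": "play_rows", "arguments": {"plan": [[[0,0,0.12],[0.0168,-0.0363,0],0.06],[[0,0,0.24],[0.0336,-0.0726,0],0.06],[[0,0,0.36],[0.0504,-0.109,0],0.06],[[0,0,0.48],[0.0672,-0.1452,0],0.06],[[0,0,0.6],[0.084,-0.1815,0],0.06]], "grip_force": 40}}

```text
time_s: 2.42
tcp_pos: [0.3429, 0.3897, 0.2315]
tool_rot: [[-0.987, -0.161, 0.0], [-0.161, 0.987, 0.0], [-0.0, 0.0, -1.0]]
contact_force: [0.8, 0.1, -0.8]
width: 0.702
finger_force: 0.0
```

Emit:
{"name": "play_rows", "arguments": {"plan": [[[0,0,0.011],[0.0168,-0.0363,0],0.06],[[0,0,0.011],[0.0336,-0.0726,0],0.06],[[0,0,0.011],[0.0504,-0.109,0],0.06],[[0,0,0.011],[0.0672,-0.1452,0],0.06],[[0,0,0.011],[0.084,-0.1815,0],0.06]]}}

```text
time_s: 2.83
tcp_pos: [0.4271, 0.208, 0.2316]
tool_rot: [[-0.986, -0.165, 0.001], [-0.165, 0.986, 0.0], [-0.001, 0.0, -1.0]]
contact_force: [0.9, 0.0, -0.7]
width: 0.7
finger_force: 0.0
```

Emit:
{"name": "play_rows", "arguments": {"plan": [[[0,0,0],[0.01,-0.023,-0.025],0.06],[[0,0,0],[0.02,-0.046,-0.05],0.06],[[0,0,0],[0.03,-0.07,-0.08],0.06],[[0,0,0],[0.0424,-0.0925,-0.105],0.06],[[0,0,0],[0.0424,-0.0925,-0.131],0.06]]}}

```text
time_s: 3.25
tcp_pos: [0.4729, 0.1138, 0.0997]
tool_rot: [[-0.987, -0.161, 0.006], [-0.161, 0.987, -0.001], [-0.005, -0.002, -1.0]]
contact_force: [0.9, -0.1, 0.6]
width: 0.699
finger_force: 0.0
```

Emit:
{"name": "play_rows", "arguments": {"plan": [[[0,0,0.02],[0,0,-0.03],0.06],[[0,0,0.02],[0,0,-0.06],0.06],[[0,0,0.02],[0,0,-0.08],0.06],[[0,0,0.02],[0,0,-0.092],0.06],[[0,0,0.02],[0,0,-0.098],0.06]]}}

```text
time_s: 3.67
tcp_pos: [0.4683, 0.1171, 0.0005]
tool_rot: [[-0.983, -0.185, -0.003], [-0.185, 0.983, -0.0], [0.003, 0.0, -1.0]]
contact_force: [-0.2, 0.1, 0.6]
width: 0.705
finger_force: 0.0
```

Emit:
{"name": "play_rows", "arguments": {"plan": [[[0,0,0],[0,0,0],0.04],[[0,0,0],[0,0,0],0.02],[[0,0,0],[0,0,0],0.01],[[0,0,0],[0,0,0],0.01],[[0,0,0],[0,0,0],0.01]]}}

```text
time_s: 4.08
tcp_pos: [0.4696, 0.1173, 0.0033]
tool_rot: [[-0.983, -0.185, 0.002], [-0.185, 0.983, 0.0], [-0.002, -0.0, -1.0]]
contact_force: [0.3, -0.4, 3.0]
width: 0.264
finger_force: 38.6
```

Emit:
{"name": "play_rows", "arguments": {"plan": [[[0,0,0],[0,0,0.02],0.01],[[0,0,0],[0,0,0.05],0.01],[[0,0,0],[0,-0.01,0.085],0.01],[[0,0,0],[0.005,-0.04,0.1],0.01],[[0,0,0],[0.01,-0.08,0.1],0.01]]}}

```text
time_s: 4.5
tcp_pos: [0.481, 0.0381, 0.1064]
tool_rot: [[-0.982, -0.19, 0.008], [-0.19, 0.982, -0.001], [-0.008, -0.002, -1.0]]
contact_force: [1.3, -0.1, -0.8]
width: 0.268
finger_force: 38.7
```

Emit:
{"name": "play_rows", "arguments": {"plan": [[[0,0,-0.035],[0.002,-0.04,0],0.01],[[0,0,-0.07],[0.004,-0.08,0],0.01],[[0,0,-0.105],[0.006,-0.12,0],0.01],[[0,0,-0.14],[0.008,-0.16,0],0.01],[[0,0,-0.175],[0.01,-0.2,0],0.01]]}}

```text
time_s: 4.92
tcp_pos: [0.4886, -0.1647, 0.103]
tool_rot: [[-1.0, -0.009, 0.001], [-0.009, 1.0, -0.0], [-0.001, -0.0, -1.0]]
contact_force: [0.6, 0.8, -0.7]
width: 0.268
finger_force: 38.7
```

Emit:
{"name": "play_rows", "arguments": {"plan": [[[0,0,0],[0.003,-0.04,0],0.01],[[0,0,0],[0.006,-0.08,0],0.01],[[0,0,0],[0.009,-0.12,0],0.01],[[0,0,0],[0.012,-0.16,0],0.01],[[0,0,0],[0.014,-0.203,0],0.01]]}}

```text
time_s: 5.33
tcp_pos: [0.5025, -0.366, 0.1029]
tool_rot: [[-1.0, -0.011, 0.0], [-0.011, 1.0, 0.0], [-0.0, 0.0, -1.0]]
contact_force: [0.1, 0.0, -1.4]
width: 0.266
finger_force: 38.7
```

```bash
python3 - <<'E'
from h import *
im=get_image("side"); cv2.imwrite("pics/s1.png",cv2.resize(im[180:420,200:440],None,fx=2.5,fy=2.5))
cv2.imwrite("pics/t1.png",get_image("top"))
s=state();print(s["tcp_pos"],s["width"])
o=lambda p,z:np.round(px2w("top",[p],z)[0][:2],4)
print("sample ends",o((433,177),.022),o((434,222),.022))
print("tray rim",[o(p,.035) for p in((372,167),(450,166),(450,234),(374,233))])
E
```

```text
[ 0.504117   -0.37286761  0.10362963] 0.26614530406998044
sample ends [ 0.5657 -0.4266] [ 0.4411 -0.423 ]
tray rim [array([ 0.5866, -0.2558]), array([ 0.5943, -0.4702]), array([ 0.4081, -0.4593]), array([ 0.407 , -0.2573])]
```

View pics/s1.png

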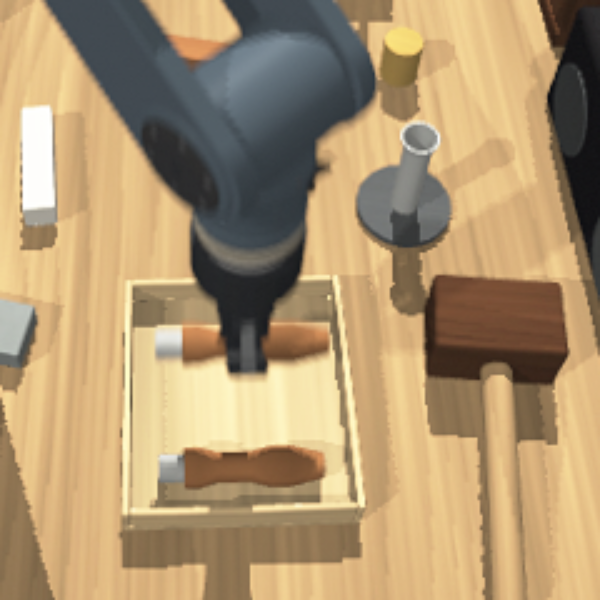

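Emit:
{"name": "play_rows", "arguments": {"plan": [[[0,0,0],[-0.002,0.005,-0.035],0.01],[[0,0,0],[-0.002,0.006,-0.065],0.01],[[0,0,0],[-0.002,0.006,-0.08],0.01],[[0,0,0],[-0.002,0.006,-0.087],0.01],[[0,0,0],[-0.002,0.006,-0.091],0.01]]}}

```text
time_s: 5.85
tcp_pos: [0.5003, -0.3575, 0.0104]
tool_rot: [[-1.0, -0.011, -0.001], [-0.011, 1.0, 0.001], [0.001, 0.002, -1.0]]
contact_force: [0.5, -0.2, -0.2]
width: 0.265
finger_force: 38.8
```

Emit:
{"name": "play_rows", "arguments": {"plan": [[[0,0,0],[0,0,-0.001],0.01],[[0,0,0],[0,0,-0.001],0.01],[[0,0,0],[0,0,-0.001],0.01],[[0,0,0],[0,0,-0.001],0.01],[[0,0,0],[0,0,-0.001],0.01]]}}

```text
time_s: 6.27
tcp_pos: [0.5013, -0.3588, 0.0114]
tool_rot: [[-1.0, -0.011, 0.001], [-0.011, 1.0, -0.001], [-0.001, -0.001, -1.0]]
contact_force: [0.2, 0.4, -0.3]
width: 0.265
finger_force: 38.8
```

Emit:
{"name": "play_rows", "arguments": {"plan": [[[0,0,0],[0,-0.002,-0.0005],0.01],[[0,0,0],[0,-0.003,-0.001],0.01],[[0,0,0],[0,-0.003,-0.0015],0.01],[[0,0,0],[0,-0.003,-0.002],0.01],[[0,0,0],[0,-0.003,-0.002],0.01]]}}

```text
time_s: 6.68
tcp_pos: [0.5011, -0.3621, 0.0093]
tool_rot: [[-1.0, -0.011, 0.001], [-0.011, 1.0, -0.001], [-0.001, -0.001, -1.0]]
contact_force: [-1.4, -0.8, 4.5]
width: 0.266
finger_force: 39.5
```

Emit:
{"name": "play_rows", "arguments": {"plan": [[[0,0,0],[0,0,0],0.026],[[0,0,0],[0,0,0],0.03],[[0,0,0],[0,0,0],0.036],[[0,0,0],[0,0,0],0.04],[[0,0,0],[0,0,0],0.04]]}}

```text
time_s: 7.1
tcp_pos: [0.5007, -0.3613, 0.0081]
tool_rot: [[-1.0, -0.011, -0.0], [-0.011, 1.0, 0.0], [0.0, 0.0, -1.0]]
contact_force: [0.4, -0.5, 0.4]
width: 0.467
finger_force: 0.0
```

Emit:
{"name": "play_rows", "arguments": {"plan": [[[0,0,0],[0,0,0.008],0.04],[[0,0,0],[0,0,0.025],0.04],[[0,0,0],[0,0,0.05],0.04],[[0,0,0],[0,0,0.08],0.04],[[0,0,0],[0,0,0.1],0.04]]}}

```text
time_s: 7.52
tcp_pos: [0.5014, -0.362, 0.111]
tool_rot: [[-1.0, -0.011, 0.002], [-0.011, 1.0, -0.002], [-0.002, -0.002, -1.0]]
contact_force: [0.3, 0.2, 0.2]
width: 0.47
finger_force: 0.0
```

Emit:
{"name": "play_rows", "arguments": {"plan": [[[0,0,-0.03],[0.003,0.04,0],0.06],[[0,0,-0.06],[0.006,0.08,0],0.06],[[0,0,-0.1],[0.009,0.12,0],0.06],[[0,0,-0.13],[0.012,0.16,0],0.06],[[0,0,-0.165],[0.015,0.2,0],0.06]]}}

```text
time_s: 7.93
tcp_pos: [0.5157, -0.1599, 0.109]
tool_rot: [[-0.988, 0.156, 0.001], [0.156, 0.988, -0.0], [-0.001, -0.0, -1.0]]
contact_force: [1.1, 0.7, 0.8]
width: 0.705
finger_force: 0.0
```

Emit:
{"name": "play_rows", "arguments": {"plan": [[[0,0,0],[0.002,0.034,0],0.06],[[0,0,0],[0.004,0.053,-0.02],0.06],[[0,0,0],[0.004,0.053,-0.04],0.06],[[0,0,0],[0.004,0.053,-0.06],0.06],[[0,0,0],[0.004,0.053,-0.06],0.06]]}}

```text
time_s: 8.35
tcp_pos: [0.518, -0.1069, 0.0461]
tool_rot: [[-0.988, 0.152, -0.005], [0.152, 0.988, 0.002], [0.005, 0.001, -1.0]]
contact_force: [-0.3, -0.1, -0.4]
width: 0.704
finger_force: 0.0
```

Emit:
{"name": "play_rows", "arguments": {"plan": [[[0,0,0],[0,0,-0.015],0.06],[[0,0,0],[0,0,-0.03],0.06],[[0,0,0],[0,0,-0.04],0.06],[[0,0,0],[0,0,-0.0445],0.06],[[0,0,0],[0,0,-0.0445],0.06]]}}

```text
time_s: 8.77
tcp_pos: [0.5196, -0.1086, 0.0035]
tool_rot: [[-0.988, 0.154, -0.001], [0.154, 0.988, 0.0], [0.001, 0.0, -1.0]]
contact_force: [0.7, 0.2, -0.1]
width: 0.705
finger_force: 0.0
```

Emit:
{"name": "play_rows", "arguments": {"plan": [[[0,0,0],[0,0,0],0.04],[[0,0,0],[0,0,0],0.02],[[0,0,0],[0,0,0],0.01],[[0,0,0],[0,0,0],0.01],[[0,0,0],[0,0,0],0.01]]}}

```text
time_s: 9.18
tcp_pos: [0.5204, -0.1087, 0.0048]
tool_rot: [[-0.988, 0.154, 0.002], [0.154, 0.988, -0.001], [-0.002, -0.0, -1.0]]
contact_force: [-0.4, -0.1, 6.1]
width: 0.271
finger_force: 38.3
```

Emit:
{"name": "play_rows", "arguments": {"plan": [[[0,0,0],[0,0,0.02],0.01],[[0,0,0],[0,0,0.05],0.01],[[0,0,0],[0,-0.01,0.085],0.01],[[0,0,0.02],[0,-0.03,0.1],0.01],[[0,0,0.055],[-0.004,-0.06,0.1],0.01]]}}

```text
time_s: 9.6
tcp_pos: [0.5183, -0.1682, 0.1077]
tool_rot: [[-0.996, 0.094, 0.007], [0.094, 0.996, -0.003], [-0.007, -0.002, -1.0]]
contact_force: [0.4, -0.1, -0.6]
width: 0.267
finger_force: 38.6
```

Emit:
{"name": "play_rows", "arguments": {"plan": [[[0,0,0.03],[-0.004,-0.035,0],0.01],[[0,0,0.06],[-0.008,-0.07,0],0.01],[[0,0,0.09],[-0.012,-0.105,0],0.01],[[0,0,0.1],[-0.015,-0.137,0],0.01],[[0,0,0.1],[-0.015,-0.137,0],0.01]]}}

```text
time_s: 10.02
tcp_pos: [0.5014, -0.3127, 0.1043]
tool_rot: [[-1.0, 0.003, 0.004], [0.003, 1.0, -0.006], [-0.004, -0.006, -1.0]]
contact_force: [0.6, -0.1, -0.2]
width: 0.27
finger_force: 38.5
```

Emit:
{"name": "play_rows", "arguments": {"plan": [[[0,0,0],[0,0,-0.01],0.01],[[0,0,0],[0,0,-0.035],0.01],[[0,0,0],[0,0,-0.065],0.01],[[0,0,0],[0,0,-0.08],0.01],[[0,0,0],[0,0,-0.088],0.01]]}}

```text
time_s: 10.43
tcp_pos: [0.4988, -0.302, 0.0126]
tool_rot: [[-1.0, -0.002, -0.005], [-0.002, 1.0, 0.005], [0.005, 0.005, -1.0]]
contact_force: [-0.3, -0.1, -0.8]
width: 0.268
finger_force: 38.5
```

Emit:
{"name": "play_rows", "arguments": {"plan": [[[0,0,0],[0,0,0],0.01],[[0,0,0],[0,0,-0.001],0.01],[[0,0,0],[0,0,-0.002],0.01],[[0,0,0],[0,0,-0.003],0.01],[[0,0,0],[0,0,-0.003],0.01]]}}

```text
time_s: 10.85
tcp_pos: [0.5014, -0.3057, 0.0137]
tool_rot: [[-1.0, -0.001, 0.001], [-0.001, 1.0, -0.001], [-0.001, -0.001, -1.0]]
contact_force: [-0.5, 0.7, -1.0]
width: 0.268
finger_force: 38.5
```

Lower 3 mm more, checking for contact, then release.

Emit:
{"name": "play_rows", "arguments": {"plan": [[[0,0,0],[0,0,-0.0005],0.01],[[0,0,0],[0,0,-0.001],0.01],[[0,0,0],[0,0,-0.002],0.01],[[0,0,0],[0,0,-0.003],0.01],[[0,0,0],[0,0,-0.003],0.01]]}}

```text
time_s: 11.27
tcp_pos: [0.5009, -0.3056, 0.0108]
tool_rot: [[-1.0, -0.001, 0.0], [-0.001, 1.0, -0.0], [-0.0, -0.0, -1.0]]
contact_force: [-1.6, -0.1, 4.7]
width: 0.268
finger_force: 39.2
```

Emit:
{"name": "play_rows", "arguments": {"plan": [[[0,0,0],[0,0,0],0.026],[[0,0,0],[0,0,0],0.03],[[0,0,0],[0,0,0],0.036],[[0,0,0],[0,0,0],0.04],[[0,0,0],[0,0,0],0.04]]}}

```text
time_s: 11.68
tcp_pos: [0.5008, -0.3054, 0.0096]
tool_rot: [[-1.0, -0.001, -0.0], [-0.001, 1.0, 0.0], [0.0, 0.0, -1.0]]
contact_force: [0.1, 0.8, -0.2]
width: 0.471
finger_force: 0.0
```

Emit:
{"name": "play_rows", "arguments": {"plan": [[[0,0,0],[0,0,0.008],0.04],[[0,0,0],[0,0,0.025],0.04],[[0,0,0],[0,0,0.06],0.04],[[0,0,0],[0,0,0.09],0.04],[[0,0,0],[0,0.02,0.1],0.05]]}}

```text
time_s: 12.1
tcp_pos: [0.5041, -0.2907, 0.1148]
tool_rot: [[-1.0, 0.001, 0.009], [0.001, 1.0, -0.009], [-0.009, -0.009, -1.0]]
contact_force: [1.0, -0.9, 1.0]
width: 0.58
finger_force: 0.0
```

Emit:
{"name": "play_rows", "arguments": {"plan": [[[0,0,-0.04],[0,0.04,0],0.06],[[0,0,-0.08],[-0.002,0.08,0],0.06],[[0,0,-0.12],[-0.004,0.12,0],0.06],[[0,0,-0.16],[-0.006,0.16,0],0.06],[[0,0,-0.2],[-0.008,0.2,0],0.06]]}}

```text
time_s: 12.52
tcp_pos: [0.4925, -0.0838, 0.1105]
tool_rot: [[-0.98, 0.2, 0.001], [0.2, 0.98, -0.0], [-0.001, -0.0, -1.0]]
contact_force: [0.8, 1.0, 0.6]
width: 0.701
finger_force: 0.0
```

Emit:
{"name": "play_rows", "arguments": {"plan": [[[0,0,-0.014],[-0.002,0.04,0],0.06],[[0,0,-0.014],[-0.002,0.075,0],0.06],[[0,0,-0.014],[-0.002,0.092,-0.02],0.06],[[0,0,-0.014],[-0.002,0.092,-0.04],0.06],[[0,0,-0.014],[-0.002,0.092,-0.05],0.06]]}}

```text
time_s: 12.93
tcp_pos: [0.4901, 0.0082, 0.0591]
tool_rot: [[-0.978, 0.208, -0.001], [0.208, 0.978, 0.0], [0.001, -0.0, -1.0]]
contact_force: [-0.5, -0.1, -0.6]
width: 0.702
finger_force: 0.0
```

```bash
python3 - <<'E'
from h import *
a=get_image("side"); b=get_image("top")
cv2.imwrite("pics/s2.png",cv2.resize(a[80:400,180:440],None,fx=1.8,fy=1.8))
cv2.imwrite("pics/t2.png",b)
s=state();print(s["tcp_pos"],s["tool_rot"][:2,1])
E
```

```text
[0.48989489 0.00677717 0.05876706] [0.21104542 0.97747625]
```

View pics/s2.png

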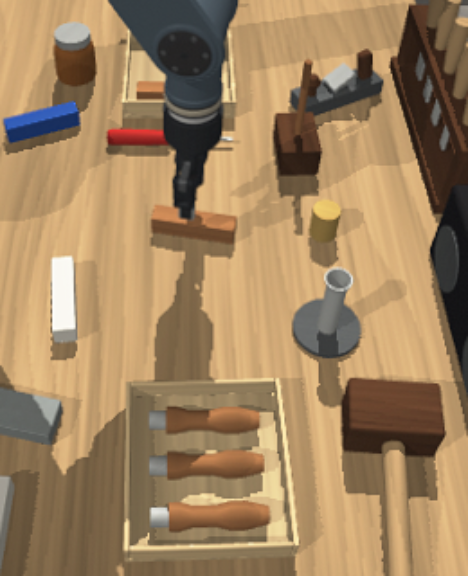

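Emit:
{"name": "play_rows", "arguments": {"plan": [[[0,0,0],[0,0,-0.02],0.06],[[0,0,0],[0,0,-0.038],0.06],[[0,0,0],[0,0,-0.05],0.06],[[0,0,0],[0,0,-0.055],0.06],[[0,0,0],[0,0,-0.055],0.06]]}}

```text
time_s: 13.45
tcp_pos: [0.4909, 0.0057, 0.0045]
tool_rot: [[-0.977, 0.213, -0.001], [0.213, 0.977, 0.0], [0.001, -0.0, -1.0]]
contact_force: [-0.2, 1.3, -0.2]
width: 0.7
finger_force: 0.0
```

Emit:
{"name": "play_rows", "arguments": {"plan": [[[0,0,0],[0,0,0],0.04],[[0,0,0],[0,0,0],0.02],[[0,0,0],[0,0,0],0.015],[[0,0,0],[0,0,0],0.015],[[0,0,0],[0,0,0],0.015]]}}

```text
time_s: 13.87
tcp_pos: [0.4916, 0.0063, 0.0059]
tool_rot: [[-0.977, 0.211, 0.002], [0.211, 0.977, -0.001], [-0.002, -0.0, -1.0]]
contact_force: [-0.3, -0.8, 6.8]
width: 0.343
finger_force: 41.7
```

Emit:
{"name": "play_rows", "arguments": {"plan": [[[0,0,0],[0,0,0.02],0.015],[[0,0,0],[0,0,0.05],0.015],[[0,0,0],[0,0.01,0.085],0.015],[[0,0,0.03],[0,0.035,0.105],0.015],[[0,0,0.06],[-0.002,0.07,0.105],0.015]]}}

```text
time_s: 14.28
tcp_pos: [0.4928, 0.0755, 0.1142]
tool_rot: [[-0.988, 0.155, 0.011], [0.155, 0.988, -0.001], [-0.011, 0.001, -1.0]]
contact_force: [1.8, -0.1, -0.4]
width: 0.343
finger_force: 40.8
```

Emit:
{"name": "play_rows", "arguments": {"plan": [[[0,0,0.03],[-0.002,0.04,0],0.015],[[0,0,0.06],[-0.004,0.08,0],0.015],[[0,0,0.09],[-0.006,0.12,0],0.015],[[0,0,0.12],[-0.008,0.16,0],0.015],[[0,0,0.153],[-0.01,0.2,0],0.015]]}}

```text
time_s: 14.7
tcp_pos: [0.4779, 0.2785, 0.1101]
tool_rot: [[-1.0, -0.002, -0.0], [-0.002, 1.0, -0.0], [0.0, -0.0, -1.0]]
contact_force: [1.3, -0.8, -0.2]
width: 0.345
finger_force: 40.8
```

Emit:
{"name": "play_rows", "arguments": {"plan": [[[0,0,0],[-0.001,0.04,0],0.015],[[0,0,0],[-0.003,0.08,0],0.015],[[0,0,0],[-0.003,0.115,0],0.015],[[0,0,0],[-0.003,0.115,0],0.015],[[0,0,0],[-0.003,0.115,-0.015],0.015]]}}

```text
time_s: 15.12
tcp_pos: [0.477, 0.3951, 0.0973]
tool_rot: [[-1.0, -0.004, 0.006], [-0.004, 1.0, 0.003], [-0.006, 0.003, -1.0]]
contact_force: [0.4, -1.4, -0.7]
width: 0.344
finger_force: 40.8
```

```bash
python3 - <<'E'
from h import *
a=get_image("side"); b=get_image("top")
c=np.hstack([cv2.resize(a[60:180,160:320],(640,480)),]); cv2.imwrite("pics/s3.png",c)
s=state();print(s["tcp_pos"],s["tool_rot"][:2,1],s["width"])
E
```

```text
[0.47369351 0.39100664 0.09306543] [-0.0014158   0.99999594] 0.34118748905522445
```

View pics/s3.png

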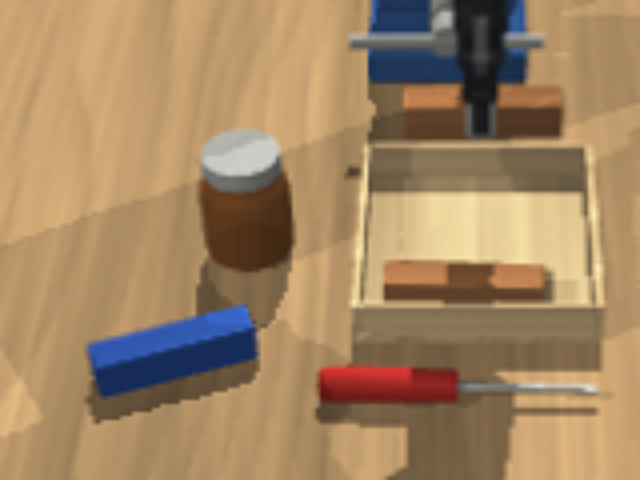

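Emit:
{"name": "play_rows", "arguments": {"plan": [[[0,0,0],[0,0,-0.03],0.015],[[0,0,0],[0,0,-0.055],0.015],[[0,0,0],[0,0,-0.07],0.015],[[0,0,0],[0,0,-0.078],0.015],[[0,0,0],[0,0,-0.081],0.015]]}}

```text
time_s: 15.63
tcp_pos: [0.4751, 0.3903, 0.0126]
tool_rot: [[-1.0, 0.001, -0.003], [0.001, 1.0, -0.002], [0.003, -0.002, -1.0]]
contact_force: [0.3, -0.4, -0.8]
width: 0.342
finger_force: 40.8
```

Emit:
{"name": "play_rows", "arguments": {"plan": [[[0,0,0],[0,0,0],0.015],[[0,0,0],[0,0,-0.0005],0.015],[[0,0,0],[0,0,-0.001],0.015],[[0,0,0],[0,0,-0.0015],0.015],[[0,0,0],[0,0,-0.0015],0.015]]}}

```text
time_s: 16.05
tcp_pos: [0.4763, 0.3918, 0.0132]
tool_rot: [[-1.0, -0.0, 0.001], [-0.0, 1.0, 0.001], [-0.001, 0.001, -1.0]]
contact_force: [-0.1, -0.4, -0.4]
width: 0.341
finger_force: 40.8
```

Emit:
{"name": "play_rows", "arguments": {"plan": [[[0,0,0],[0,0,-0.0005],0.015],[[0,0,0],[0,0,-0.001],0.015],[[0,0,0],[0,0,-0.0015],0.015],[[0,0,0],[0,0,-0.002],0.015],[[0,0,0],[0,0,-0.002],0.015]]}}

```text
time_s: 16.47
tcp_pos: [0.476, 0.3918, 0.012]
tool_rot: [[-1.0, -0.0, 0.001], [-0.0, 1.0, 0.0], [-0.001, 0.0, -1.0]]
contact_force: [-1.4, -1.6, 9.0]
width: 0.343
finger_force: 42.1
```

Emit:
{"name": "play_rows", "arguments": {"plan": [[[0,0,0],[0,0,0],0.034],[[0,0,0],[0,0,0],0.04],[[0,0,0],[0,0,0],0.046],[[0,0,0],[0,0,0],0.046],[[0,0,0],[0,0,0.003],0.046]]}}

```text
time_s: 16.88
tcp_pos: [0.4753, 0.3913, 0.0126]
tool_rot: [[-1.0, -0.0, -0.001], [-0.0, 1.0, -0.001], [0.001, -0.001, -1.0]]
contact_force: [-0.4, -0.3, 0.1]
width: 0.536
finger_force: 0.0
```

Emit:
{"name": "play_rows", "arguments": {"plan": [[[0,0,0],[0,0,0.02],0.046],[[0,0,0],[0,0,0.06],0.046],[[0,0,0],[0,0,0.1],0.046],[[0,0,0],[0,0,0.14],0.046],[[0,0,0],[0,0,0.18],0.046]]}}

```text
time_s: 17.3
tcp_pos: [0.4754, 0.3913, 0.195]
tool_rot: [[-1.0, -0.0, -0.001], [-0.0, 1.0, -0.0], [0.001, -0.0, -1.0]]
contact_force: [0.7, 0.4, -0.4]
width: 0.541
finger_force: 0.0
```

Emit:
{"name": "play_rows", "arguments": {"plan": [[[0,0,0],[0.012,-0.015,0.03],0.046],[[0,0,0],[0.036,-0.045,0.04],0.046],[[0,0,0],[0.06,-0.075,0.04],0.046],[[0,0,0],[0.084,-0.105,0.04],0.046],[[0,0,0],[0.108,-0.135,0.04],0.046]]}}

```text
time_s: 17.72
tcp_pos: [0.5845, 0.2554, 0.2341]
tool_rot: [[-1.0, -0.001, 0.001], [-0.001, 1.0, 0.0], [-0.001, 0.0, -1.0]]
contact_force: [-0.4, -0.1, -0.5]
width: 0.537
finger_force: 0.0
```

Emit:
{"name": "play_rows", "arguments": {"plan": [[[0,0,0],[0.024,-0.03,0],0.046],[[0,0,0],[0.048,-0.06,0],0.046],[[0,0,0],[0.073,-0.091,0],0.046],[[0,0,0],[0.073,-0.091,0],0.046],[[0,0,0],[0.073,-0.091,0],0.046]]}}

```text
time_s: 18.13
tcp_pos: [0.658, 0.1631, 0.2328]
tool_rot: [[-1.0, 0.004, -0.0], [0.004, 1.0, 0.0], [0.0, 0.0, -1.0]]
contact_force: [0.1, 0.4, -0.1]
width: 0.542
finger_force: 0.0
```

```bash
python3 - <<'E'
from h import *
a=get_image("side"); b=get_image("top")
c=np.hstack([cv2.resize(a[70:190,280:400],(480,480)),]); cv2.imwrite("pics/s4.png",c);cv2.imwrite("pics/t4.png",b)
s=state();print(s["tcp_pos"],s["tool_rot"][:2,1],s["width"])
print(w2px("side",[s["tcp_pos"],[.657,.166,.185],[.657,.166,.05]]))
E
```

```text
[0.65600538 0.16579931 0.23288   ] [2.98031070e-04 9.99999867e-01] 0.5411299904993636
[[352.30248336  97.45111683]
 [350.47555301 112.89816517]
 [344.78988897 152.07427901]]
```

View pics/s4.png

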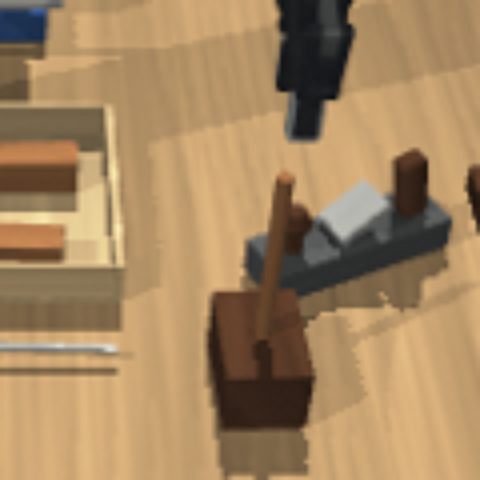

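```bash
python3 - <<'E'
from h import *
print(w2px("side",[[.656,.135,.238],[.667,.135,.238],[.645,.135,.238],[.656,.135,.3]]))
a=get_image("side");s=state();print(s["tcp_pos"])
b=get_image("top")
c=np.hstack([cv2.resize(a[70:160,310:400],(400,400),interpolation=cv2.INTER_CUBIC),cv2.resize(b[90:180,180:270],(400,400),interpolation=cv2.INTER_CUBIC)]); cv2.imwrite("pics/s5.png",c)
E
```

```text
[[354.07982885 103.12373025]
 [358.56764781 103.16779793]
 [349.58469708 103.0825386 ]
 [357.25841988  81.36290073]]
[0.65571144 0.16650876 0.23301941]
```

View pics/s5.png

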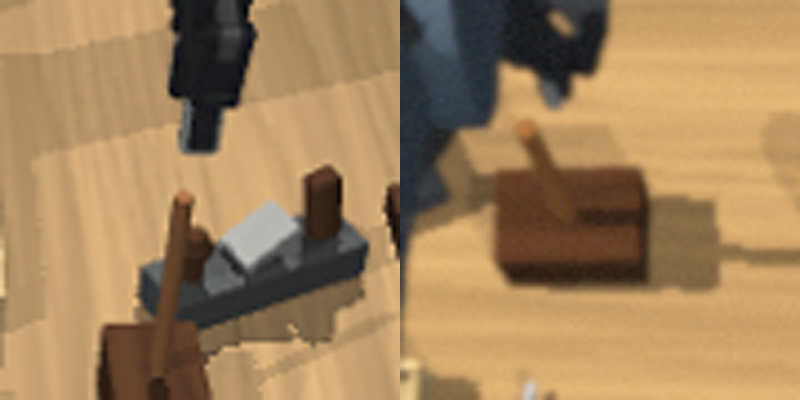

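The finger tip shows at side px (354.8,103), as predicted, and the rod top at (351,114) lies under it, so the gripper is aligned with the rod. Descending.

Emit:
{"name": "play_rows", "arguments": {"plan": [[[0,0,0],[0,0,-0.02],0.046],[[0,0,0],[0,0,-0.045],0.046],[[0,0,0],[0,0,-0.07],0.046],[[0,0,0],[0,0,-0.09],0.046],[[0,0,0],[0,0,-0.102],0.046]]}}

```text
time_s: 18.75
tcp_pos: [0.6543, 0.1671, 0.1289]
tool_rot: [[-1.0, -0.002, -0.004], [-0.002, 1.0, -0.0], [0.004, -0.0, -1.0]]
contact_force: [-0.8, 0.7, -0.2]
width: 0.538
finger_force: 0.0
```

Emit:
{"name": "play_rows", "arguments": {"plan": [[[0,0,0],[0,0,0],0.03],[[0,0,0],[0,0,0],0.02],[[0,0,0],[0,0,0],0.014],[[0,0,0],[0,0,0],0.008],[[0,0,0],[0,0,0],0.004]], "grip_force": 30}}

```text
time_s: 19.17
tcp_pos: [0.6578, 0.1658, 0.1331]
tool_rot: [[-1.0, -0.0, 0.003], [-0.0, 1.0, 0.0], [-0.003, 0.0, -1.0]]
contact_force: [-0.2, -0.0, 1.9]
width: 0.128
finger_force: 29.4
```

Emit:
{"name": "play_rows", "arguments": {"plan": [[[0,0,0],[0,0,0],0.004],[[0,0,0],[0,0,0],0.004],[[0,0,0],[0,0,0],0.004],[[0,0,0],[0,0,0],0.004],[[0,0,0],[0,0,0],0.004]]}}

```text
time_s: 19.58
tcp_pos: [0.658, 0.1657, 0.133]
tool_rot: [[-1.0, 0.0, 0.003], [0.0, 1.0, 0.001], [-0.003, 0.001, -1.0]]
contact_force: [-0.8, 1.0, 5.2]
width: 0.13
finger_force: 29.8
```

Emit:
{"name": "play_rows", "arguments": {"plan": [[[0,0,0],[0,0,0.01],0.004],[[0,0,0],[0,0,0.025],0.004],[[0,0,0],[0,0,0.045],0.004],[[0,0,0],[0,0,0.07],0.004],[[0,0,0],[0,0,0.1],0.004]]}}

```text
time_s: 20.0
tcp_pos: [0.6553, 0.1652, 0.2307]
tool_rot: [[-1.0, 0.0, -0.005], [0.0, 1.0, -0.001], [0.005, -0.001, -1.0]]
contact_force: [0.8, -0.2, -0.6]
width: 0.13
finger_force: 29.3
```

Emit:
{"name": "play_rows", "arguments": {"plan": [[[0,0,0],[0,-0.01,0.02],0.004],[[0,0,0],[0,-0.03,0.03],0.004],[[0,0,0],[0,-0.06,0.03],0.004],[[0,0,0],[0,-0.09,0.03],0.004],[[0,0,0],[0,-0.12,0.03],0.004]]}}

```text
time_s: 20.42
tcp_pos: [0.6563, 0.0446, 0.262]
tool_rot: [[-1.0, -0.001, -0.0], [-0.001, 1.0, -0.0], [0.0, -0.0, -1.0]]
contact_force: [0.1, 0.5, 0.1]
width: 0.129
finger_force: 29.3
```

Emit:
{"name": "play_rows", "arguments": {"plan": [[[0,0,0],[0,-0.04,0],0.004],[[0,0,0],[0.002,-0.08,0],0.004],[[0,0,0],[0.004,-0.12,0],0.004],[[0,0,0],[0.006,-0.16,0],0.004],[[0,0,0],[0.006,-0.19,0],0.004]]}}

```text
time_s: 20.83
tcp_pos: [0.6624, -0.148, 0.2615]
tool_rot: [[-1.0, 0.002, -0.0], [0.002, 1.0, -0.001], [0.0, -0.001, -1.0]]
contact_force: [0.3, -0.1, 0.0]
width: 0.125
finger_force: 29.3
```

Emit:
{"name": "play_rows", "arguments": {"plan": [[[0,0,0],[0,-0.012,0],0.004],[[0,0,0],[0,-0.018,0],0.004],[[0,0,0],[0,-0.018,0],0.004],[[0,0,0],[0,-0.018,0],0.004],[[0,0,0],[0,-0.018,0],0.004]]}}

```text
time_s: 21.25
tcp_pos: [0.6627, -0.1603, 0.2613]
tool_rot: [[-1.0, -0.002, -0.001], [-0.002, 1.0, 0.001], [0.001, 0.001, -1.0]]
contact_force: [0.4, 0.2, -0.5]
width: 0.13
finger_force: 29.4
```

```bash
python3 - <<'E'
from h import *
a=get_image("side");a=get_image("side");s=state();p=s["tcp_pos"];print(p,s["width"])
b=get_image("top")
I=lambda x,q,s:cv2.resize(x,(400,q),interpolation=cv2.INTER_CUBIC)
c=np.hstack([I(a[170:310,310:410],560,0),I(b[80:220,290:390],560,0)]); cv2.imwrite("pics/s6.png",c)
for n,o in(("side",(310,170)),("top",(290,80))):
  print(n,((w2px(n,[p+[0,0,-.118],p,[.664,-.1627,.11],[.664,-.1627,.0]])-o)*4).round(0).tolist())
E
```

```text
[ 0.6628636  -0.1603248   0.26145312] 0.13154521276910996
side [[233.0, 210.0], [270.0, 57.0], [226.0, 252.0], [198.0, 365.0]]
top [[210.0, 179.0], [242.0, 98.0], [206.0, 197.0], [183.0, 253.0]]
```

View pics/s6.png

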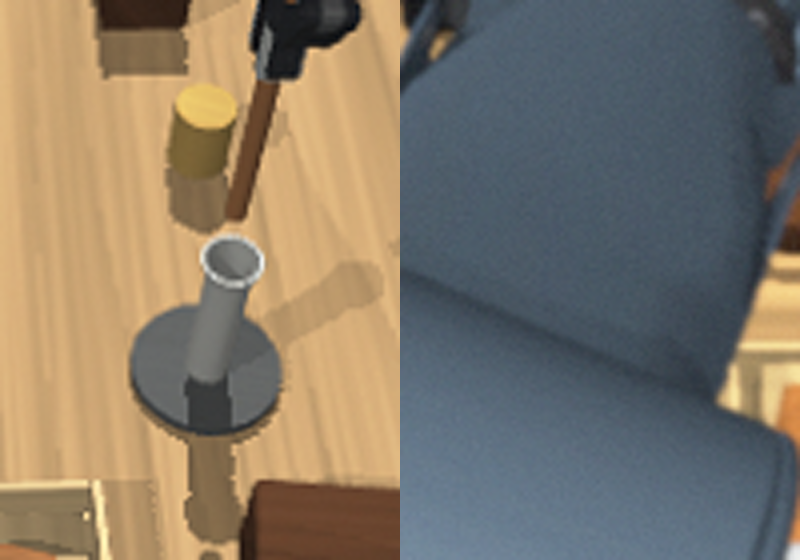

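Emit:
{"name": "play_rows", "arguments": {"plan": [[[0,0,0],[0.002,-0.004,0],0.004],[[0,0,0],[0.002,-0.004,0],0.004],[[0,0,0],[0.002,-0.004,-0.008],0.004],[[0,0,0],[0.002,-0.004,-0.016],0.004],[[0,0,0],[0.002,-0.004,-0.026],0.004]]}}

```text
time_s: 21.82
tcp_pos: [0.6648, -0.1664, 0.2346]
tool_rot: [[-1.0, -0.0, 0.0], [-0.0, 1.0, -0.0], [-0.0, -0.0, -1.0]]
contact_force: [0.3, 0.7, 0.2]
width: 0.132
finger_force: 29.4
```

Emit:
{"name": "play_rows", "arguments": {"plan": [[[0,0,0],[0,0,-0.006],0.004],[[0,0,0],[0,0,-0.012],0.004],[[0,0,0],[0,0,-0.018],0.004],[[0,0,0],[0,0,-0.024],0.004],[[0,0,0],[0,0,-0.03],0.004]]}}

```text
time_s: 22.23
tcp_pos: [0.6649, -0.1665, 0.2047]
tool_rot: [[-1.0, 0.0, 0.0], [0.0, 1.0, -0.0], [-0.0, -0.0, -1.0]]
contact_force: [0.0, 0.1, -0.3]
width: 0.132
finger_force: 29.4
```

Emit:
{"name": "play_rows", "arguments": {"plan": [[[0,0,0],[0,0.001,-0.008],0.004],[[0,0,0],[0,0.001,-0.016],0.004],[[0,0,0],[0,0.001,-0.024],0.004],[[0,0,0],[0,0.001,-0.032],0.004],[[0,0,0],[0,0.001,-0.04],0.004]]}}

```text
time_s: 22.65
tcp_pos: [0.6648, -0.1654, 0.1644]
tool_rot: [[-1.0, -0.0, -0.0], [-0.0, 1.0, 0.0], [0.0, 0.0, -1.0]]
contact_force: [0.0, -0.5, -0.4]
width: 0.132
finger_force: 29.4
```

```bash
python3 - <<'E'
from h import *
a=get_image("side");s=state();p=s["tcp_pos"];print(p,s["width"],s["contact_force"])
cv2.imwrite("pics/s7.png",cv2.resize(a[180:300,320:400],(400,600),interpolation=cv2.INTER_CUBIC))
E
```

```text
[ 0.66370156 -0.16494116  0.16250387] 0.12683788071241833 [-0.218623    0.57892288 -1.43616791]
```

View pics/s7.png

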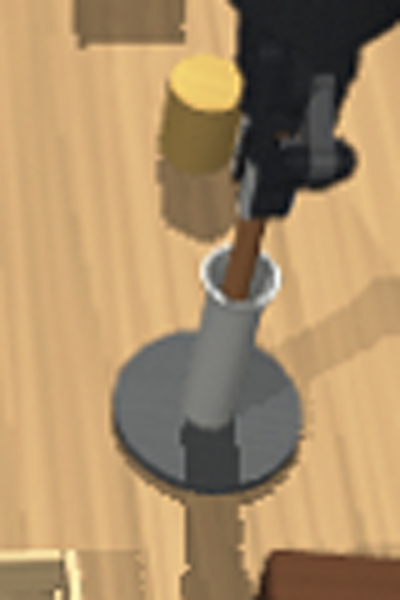

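The rod is inside the tube mouth at (240,275) in the crop, centred, with no force. Continuing down.

Emit:
{"name": "play_rows", "arguments": {"plan": [[[0,0,0],[0,0,-0.008],0.004],[[0,0,0],[0,0,-0.016],0.004],[[0,0,0],[0,0,-0.024],0.004],[[0,0,0],[0,0,-0.031],0.004],[[0,0,0],[0,0,-0.034],0.004]]}}

```text
time_s: 23.12
tcp_pos: [0.6641, -0.1652, 0.1297]
tool_rot: [[-1.0, 0.0, -0.002], [0.0, 1.0, 0.001], [0.002, 0.001, -1.0]]
contact_force: [0.9, 0.2, -1.2]
width: 0.132
finger_force: 29.4
```

Emit:
{"name": "play_rows", "arguments": {"plan": [[[0,0,0],[0,0,-0.001],0.004],[[0,0,0],[0,0,-0.002],0.004],[[0,0,0],[0,0,-0.003],0.004],[[0,0,0],[0,0,-0.003],0.004],[[0,0,0],[0,0,-0.003],0.004]]}}

```text
time_s: 23.53
tcp_pos: [0.665, -0.1655, 0.1287]
tool_rot: [[-1.0, -0.0, 0.001], [-0.0, 1.0, -0.0], [-0.001, -0.0, -1.0]]
contact_force: [-0.4, 0.8, -0.1]
width: 0.131
finger_force: 29.4
```

Emit:
{"name": "play_rows", "arguments": {"plan": [[[0,0,0],[0,0,-0.001],0.004],[[0,0,0],[0,0,-0.002],0.004],[[0,0,0],[0,0,-0.003],0.004],[[0,0,0],[0,0,-0.003],0.004],[[0,0,0],[0,0,-0.003],0.004]]}}

```text
time_s: 23.95
tcp_pos: [0.6652, -0.1655, 0.1261]
tool_rot: [[-1.0, -0.0, 0.001], [-0.0, 1.0, -0.0], [-0.001, -0.0, -1.0]]
contact_force: [-0.4, 0.4, 3.8]
width: 0.131
finger_force: 29.8
```

Emit:
{"name": "play_rows", "arguments": {"plan": [[[0,0,0],[0,0,0],0.013],[[0,0,0],[0,0,0],0.017],[[0,0,0],[0,0,0],0.025],[[0,0,0],[0,0,0],0.035],[[0,0,0],[0,0,0],0.045]]}}

```text
time_s: 24.37
tcp_pos: [0.6647, -0.1654, 0.125]
tool_rot: [[-1.0, -0.0, -0.001], [-0.0, 1.0, 0.0], [0.001, 0.0, -1.0]]
contact_force: [0.3, 0.0, -0.5]
width: 0.522
finger_force: 0.0
```

Emit:
{"name": "play_rows", "arguments": {"plan": [[[0,0,0],[0,0,0],0.045],[[0,0,0],[0,0,0.015],0.045],[[0,0,0],[0,0,0.04],0.045],[[0,0,0],[0,0,0.075],0.045],[[0,0,0],[0,0,0.11],0.045]]}}

```text
time_s: 24.78
tcp_pos: [0.664, -0.1651, 0.2352]
tool_rot: [[-1.0, -0.0, -0.003], [-0.0, 1.0, 0.001], [0.003, 0.001, -1.0]]
contact_force: [1.5, -0.7, 0.7]
width: 0.526
finger_force: 0.0
```

Emit:
{"name": "play_rows", "arguments": {"plan": [[[0,0,0],[-0.02,0.03,0],0.045],[[0,0,0],[-0.04,0.06,0],0.045],[[0,0,0],[-0.06,0.09,0],0.045],[[0,0,0],[-0.08,0.12,0],0.045],[[0,0,0],[-0.1,0.15,0],0.045]]}}

```text
time_s: 25.2
tcp_pos: [0.5636, -0.0143, 0.2355]
tool_rot: [[-1.0, 0.001, 0.0], [0.001, 1.0, 0.0], [-0.0, 0.0, -1.0]]
contact_force: [0.6, -0.1, -0.3]
width: 0.529
finger_force: 0.0
```

Emit:
{"name": "play_rows", "arguments": {"plan": [[[0,0,0],[-0.01,0.035,0],0.045],[[0,0,0],[-0.02,0.07,0],0.045],[[0,0,0],[-0.03,0.1,0],0.045],[[0,0,0],[-0.03,0.1,0],0.045],[[0,0,0],[-0.03,0.1,0],0.045]]}}

```text
time_s: 25.62
tcp_pos: [0.5341, 0.0861, 0.2355]
tool_rot: [[-1.0, -0.004, 0.0], [-0.004, 1.0, -0.0], [-0.0, -0.0, -1.0]]
contact_force: [-0.0, -0.2, 0.1]
width: 0.526
finger_force: 0.0
```

```bash
python3 - <<'E'
from h import *
a=get_image("side");print(state()["tcp_pos"])
cv2.imwrite("pics/s8.png",cv2.resize(a[80:400,150:440],None,fx=1.85,fy=1.85,interpolation=cv2.INTER_CUBIC))
E
```

```text
[0.53500915 0.08489505 0.23558054]
```

View pics/s8.png

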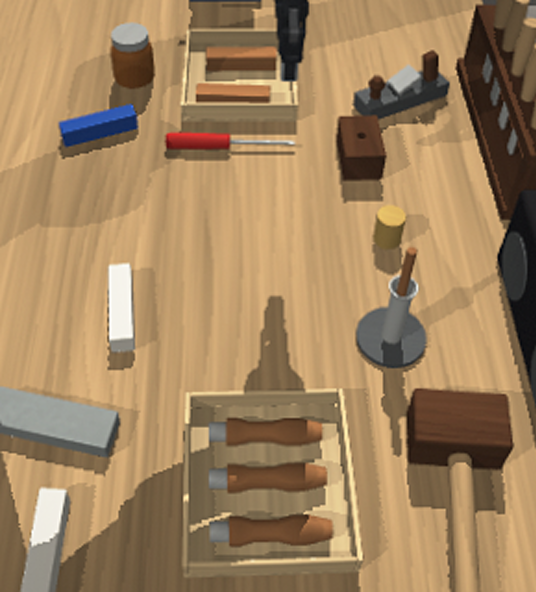

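The picture shows three handles in the near tray at (265,480), two blanks in the far tray at (235,75), and the rod standing in the tube at (405,270). The bystanders have not moved. I am handing in.

```bash
python3 -c "
from workcell import *
print(hand_in())"
```

```text
the job is handed in; nothing more can be done
None
```

The job is handed in: both handles and the blank are in their trays, the rod stands fully down in the steel tube, and the other things on the bench were left where they were, at about 26 s of the 72 s limit.

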